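# Nudge a drilled plate onto its locating pins and latch it

### The job

Nudge the drilled plate sideways on the fixture until both its locating holes drop over the two pins and it lies flat on the rest pads, pressing it down if it hangs. Then push the swing latch round over the plate until it meets its stop. Only push and press with the fingertips: do not pinch, lift or carry the plate, and leave the things standing around the fixture alone.

Things in the scene. Friction and masses are not known exactly. Their poses are not given: they have to be found in the camera images.
- fixture: Fixed fixture, a dark steel base 205 x 190 x 12 mm: x -114 to +91, y -95 to +95 mm in its frame. Origin on the bench, midway between its two pins; z up, x the way the plate is pushed on, y to the left of that. Four round rest pads in its nest, tops 15 mm above the bench. Latch pillar at (+61, 0); stop pins 7 mm thick, 38 mm high, at (+51, +13) and (+86, -13) mm.
- ledge_edge (a point): Middle of the top far edge of the steel loading ledge at the fixture's near side, at (-69, 0) mm of the fixture. The ledge spans x -114 to -69, y -86 to +86 mm; its flat top is 22 mm above the bench, level with the pin tips. Beyond this edge lies the open nest.
- pin_left (a point): Tip of the left pin, at (0, +52) mm of the fixture, 22 mm above the bench; it takes the plate's round hole. Both pins are upright, steel, 10 mm in diameter up to 16.5 mm above the bench, then tapering to a 3 mm tip.
- pin_right (a point): Tip of the right pin, at (0, -52) mm of the fixture, 22 mm above the bench; it takes the plate's slot. Same shape as the left pin.
- plate: Loose aluminium plate 110 (x) x 150 (y) x 10 mm, about 0.4 kg: x -67 to +43, y -75 to +75 mm in its frame. Origin on its underside midway between its two locating holes, z up. A 40 mm window at (-34, 0) marks its near end. It starts level on ledge and pin tips, underside 22 mm above the bench, 16 to 30 mm short of its place along the fixture's x, up to 12 mm off sideways and 0.12 rad askew.
- round_hole (a point): Centre of the plate's 12 mm round through hole, at (0, +52) mm of the plate, on its underside. Within about 4 mm of its pin the tapered tip enters the hole and guides the plate home; should it hang on the taper, a press down over that hole seats it. Seated, it has dropped 7 mm: underside 15 mm, top 25 mm above the bench, near edge 2 mm beyond the ledge.
- slot (a point): Centre of the plate's through slot, 12 mm (x) by 18 mm (y), at (0, -52) mm of the plate, on its underside.
- latch (a joint): Swing latch angle (rad) about the fixture's pillar: 0 = shut against its stop, strap pointing to the fixture's -x over the plate; grows as it opens towards the fixture's -y (1.57 = pointing to -y; open stop 2.2). Starts at 1.65 to 2.1. Stiff: stays where left, takes about 1 N at the knob.
- latch_pivot (a point): On the latch's upright pivot axis, at the strap's top face. The strap is a steel bar 18 mm wide, 66 mm from pivot to its round end, underside 27 mm and top 35 mm above the bench: it passes 2 mm over a seated plate but runs into one that is still up on the pins (top 32 mm).
- latch_knob (a point): Top of the upright black finger knob on the latch strap, 57 mm from the pivot axis, 70 mm above the bench. The knob is round, 11 to 16 mm in diameter (widest near its top), and rises from the strap at 35 mm.
- tape_roll: Roll of yellow marking tape lying flat, 91 mm across and 25 mm high, left of the fixture; bystander. Origin under its centre.
- stud_tin: Open tin of weld studs, 64 mm across and 46 mm high, left of the fixture; bystander. Origin under its centre.
- hold_weight: Cast iron holding weight with a loop on top, 35 x 55 mm and 71 mm high, right of the fixture; bystander. Origin under its centre.
There are look-alikes about, which are no part of the job. What is shaped like the plate but orange or yellow is not meant.

How it is judged:
By the outcome, as a careful person would: the job done as asked, in the order asked, and still so for the second after the job is handed in, with the robot touching nothing.
It also fails if it takes over 72 s, if anything falls off the work surface, if the arm or the gripper's body presses on something with over 40 N, if the wrist force passes 120 N, or if a joint passes its speed limit or range.

### The arm

A 6-joint arm with a two-finger parallel gripper is mounted at the origin on a cart in front of the work surface, level with it; the furniture and walls round the work are solid. World frame = base frame: x ahead of the robot, y to its left, z up, the work surface at z = 0. Lengths are in m, angles in rad, forces in N, time in s.
With the tool pointing down it reaches from about 0.35 to 0.775 m from the base axis. Payload 7.3 kg.
Tool frame: the origin (TCP) lies at the very end of the fingers, on their centre line; the grasp point (between the pads) lies 19 mm behind it; z points along the fingers, y is the line along which they close (so a half turn about z gives the same grasp; the last joint's range is limited). The gripper opens to 92 mm and grips with 3 to 60 N. Pads are 19 mm wide; open, the fingers measure 130 mm over their backs; the gripper's body (75 mm by 190 mm) begins 47 mm behind the grasp point.
Start: joints at [1.002, 0.342, 1.524, -0, 1.275, -0.146], TCP at [0.215, 0.479, 0.227] pointing down, gripper open.
Joint ranges: [-2.53, 2.53], [-0.77, 2.02], [0.04, 2.7], [-1, 4.14], [0.28, 2.66], [-3.11, 3.11]. Speed limits (rad/s): [2.57, 2.57, 3.14, 3.14, 3.14, 3.14].

### API

Orientations are given as [roll, pitch, yaw] about the fixed x, y, z axes, in that order (R = Rz(yaw) Ry(pitch) Rx(roll)).
In Python, from cell import * gives the robot as it stands.
- The arm moves only by the tool step_arm, never from a script. Its argument "commands" is a list of rows, each a list of 7 numbers: the opening, from 0 (shut) to 1 (fully open), then the shift along the world's x, y, z in cm, then the turn, a rotation vector about the world's x, y, z in rad. A call has 1 to 5 rows; each row is the pose to reach, as a shift and turn from the pose commanded when the call began; what a row does not reach only later rows make up. A row lasts 1/12 s, in which the tool goes at most 41.7 mm and 7.16 degrees, less where a joint would pass 70% of its speed; a pose out of reach is approached as far as the arm can. A call with a gripper value outside its range is refused whole. The fingers move at their own pace and stop on an object; "grip_force" is the grip in N (left out, the last holds). Time passes only in rows, so rows that repeat a pose let the fingers close. It gives the time, the measured TCP pose, the force, the opening and the grip force at its end, in the units of the state.
- observe(): the state, without advancing time (a new reading comes with each control period).
- read_camera(name): name is "scene" or "top" or "wrist"; returns the picture (480x640x3 uint8, red, green, blue); there is no depth.
- camera_model(name): a dict with "vfov" (degrees; the focal length in pixels is half the picture's height over the tangent of half this angle, whatever the lens; pixels are square), "cx", "cy" (the principal point, pixels), "world_to_cam" (4x4, takes a point from world to camera coordinates). Camera axes: x right, y up, looking along -z (the intrinsics and any distortion apply to the point x, -y, -z); pixel columns grow to the right and rows downward; lengths in m; the calibration is good to about 2 mm. A picture is of the moment at which its call begins: read the wrist's pose just before it. camera_model takes no time and is no camera call; for the wrist camera it gives the pose at the moment of the call.
- hand_in(): hands the job in; it is judged then, once.
The state is a dict: "time": time; "qpos": joint angles; "qvel": joint speeds; "joint_efforts": joint torques, N m; "tool_pos": TCP position; "tool_rot": TCP orientation; "contact_force": force on the tool from outside, world axes, zero at the start; "torque": the same for the moment, N m; "opening": finger opening in m; "grip_force": force on a finger pad.
Only numpy, scipy, OpenCV 4.12 (cv2) and the standard library are available. Lean on these libraries where they do the work, as an engineer would, in place of code of your own. Each camera call takes 0.05 s, during which the arm holds its last target. There are 200 camera calls.

## Working session

There is one attempt and no reset: what is moved stays moved. The work goes in short steps, Python scripts to look and compute and a tool call to move; the robot and the scene stay as the last step left them, time stands still between calls to the robot, and variables do not carry over. Pictures are saved under pics/ and viewed, at most 10 in all, crops included, and the job is handed in when it is done.

Besides the shell and the picture viewer there is one more tool, called after "Request:" as name([rows], argument=value, ...), one row to a line, values as JSON. step_arm: Moves the arm, as the interface text tells. Its arguments: {"type":"object","properties":{"commands":{"type":"array"},"grip_force":{"type":"number"}},"required":["commands"]}

```bash
mkdir -p pics
cat > h.py <<'E'
from cell import *
import numpy as np, cv2
def snap(n,f):
    m=camera_model(n); im=read_camera(n); cv2.imwrite('pics/'+f,im[:,:,::-1]); return im,m
def K(m):
    f=240/np.tan(np.radians(m['vfov'])/2); return f
def proj(m,p):
    p=np.atleast_2d(p); c=np.c_[p,np.ones(len(p))]@np.array(m['world_to_cam']).T
    f=K(m); return np.c_[m['cx']+f*c[:,0]/-c[:,2], m['cy']-f*c[:,1]/-c[:,2]]
def back(m,uv,z):
    W=np.array(m['world_to_cam']);R=W[:3,:3];o=-R.T@W[:3,3];f=K(m);out=[]
    for u,v in np.atleast_2d(uv):
        d=R.T@np.array([(u-m['cx'])/f,-(v-m['cy'])/f,-1]); out.append(o+d*(z-o[2])/d[2])
    return np.array(out)
E
python3 - <<'E'
from h import *
for n in('top','scene'):
    im,m=snap(n,n+'0.png'); print({k:(np.round(v,3).tolist() if k=='world_to_cam' else v) for k,v in m.items()})
s=observe();print(s)
E
```

```text
{'vfov': 49.6069665430747, 'cx': 321.02996133895573, 'cy': 231.35512632810926, 'world_to_cam': [[0.081, -0.997, -0.007, 0.086], [0.97, 0.077, 0.232, -0.577], [-0.231, -0.026, 0.973, -0.921], [0.0, 0.0, 0.0, 1.0]]}
{'vfov': 42.227941883384545, 'cx': 318.2716159218361, 'cy': 244.2500707933497, 'world_to_cam': [[0.821, -0.571, -0.027, -0.408], [0.262, 0.334, 0.905, -0.247], [-0.508, -0.75, 0.424, -0.725], [0.0, 0.0, 0.0, 1.0]]}
{'time': 0.1, 'qpos': array([ 1.00199363e+00,  3.42647242e-01,  1.52492507e+00, -2.95611754e-05,
        1.27543896e+00, -1.46011808e-01]), 'qvel': array([ 7.19795040e-04, -1.43697909e-03, -2.69516768e-03,  5.17532606e-04,
        1.39538798e-03, -4.41712135e-05]), 'joint_efforts': array([ 3.23418108e-04, -4.32006276e+01, -2.44691116e+01,  7.17473100e-02,
        5.26838447e-02, -5.04129730e-05]), 'tool_pos': array([0.21519874, 0.47845271, 0.22611624]), 'tool_rot': array([-3.14018502e+00, -1.78431847e-04,  2.71881026e+00]), 'contact_force': array([-0.04485818, -1.07388996, -0.96564074]), 'torque': array([ 0.01338023, -0.00880481, -0.02989736]), 'grip_force': 0.0, 'opening': 0.0918096581345274}
```

View pics/top0.png

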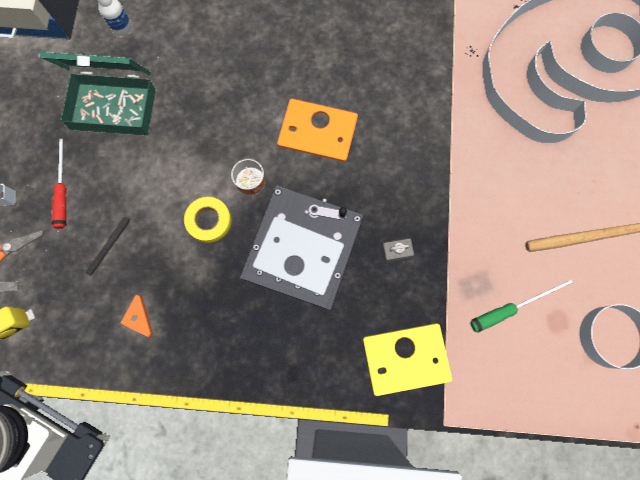

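View pics/scene0.png

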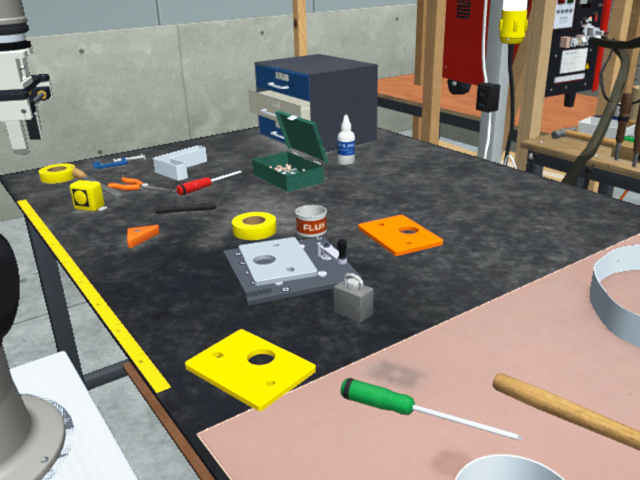

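Run:
```python
import cv2
im=cv2.imread('pics/top0.png')[180:315,235:415]
cv2.imwrite('pics/c1.png',cv2.resize(im,None,fx=4.4,fy=4.4,interpolation=cv2.INTER_CUBIC))
```

```text
(no output)
```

View pics/c1.png

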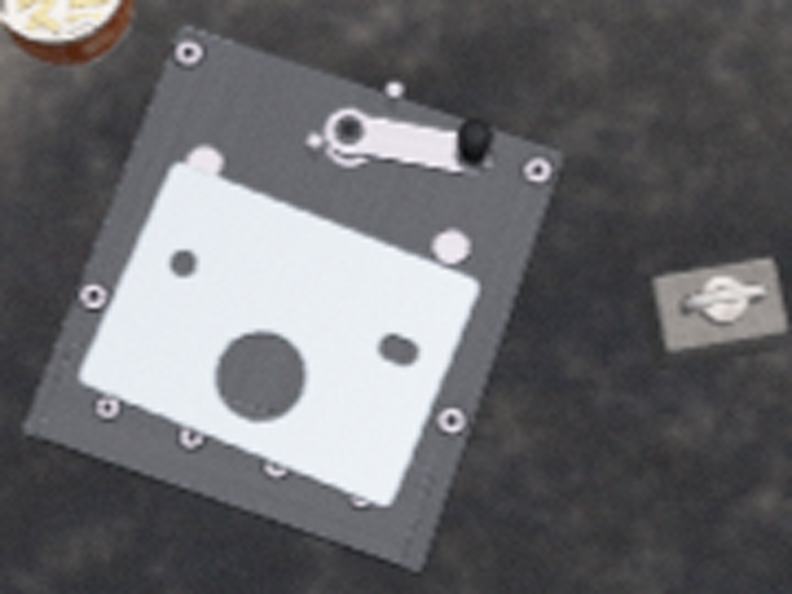

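```bash
cat >> h.py <<'E'
def fit(A,B):
    a=A-A.mean(0);b=B-B.mean(0);t=np.arctan2((a[:,0]*b[:,1]-a[:,1]*b[:,0]).sum(),(a*b).sum())
    R=np.array([[np.cos(t),-np.sin(t)],[np.sin(t),np.cos(t)]]);T=B.mean(0)-R@A.mean(0)
    return t,R,T,np.linalg.norm((A@R.T+T)-B,axis=1)*1000
E
python3 - <<'E'
from h import *
m=camera_model('top')
c=lambda l:np.array(l,float)/4.4+[235,180]-0.4
F=back(m,c([(182,26),(562,152),(25,431),(420,571)]),.012)[:,:2]
A=np.array([(91,95),(91,-95),(-114,95),(-114,-95)])/1000.
t,R,T,e=fit(A,F);print('fix',t,T,e)
P=back(m,c([(183,263),(399,349),(261,376)]),.029)[:,:2]
tp,Rp,Tp,ep=fit(np.array([(0,52),(0,-52),(-34,0)])/1000.,P);print('plate',tp,Tp,ep)
print('in fix',(R.T@(Tp-T))*1000,tp-t)
C=back(m,c([(172,161),(483,284),(78,383),(393,510)]),.032)[:,:2]
t2,R2,T2,e2=fit(np.array([(43,75),(43,-75),(-67,75),(-67,-75)])/1000.,C);print(t2,T2,e2,(R.T@(T2-T))*1000,t2-t)
k=back(m,c([(474,135)]),.07)[0,:2]; k=R.T@(k-T)*1000;print('knob fix',k, 'ang',np.arctan2(-k[1],-(k[0]-61)))
for n,p in dict(start=(-110,0,),pinL=(0,52),pinR=(0,-52),piv=(61,0)).items(): print(n,R@(np.array(p)/1000)+T)
for uv,n,z in(((249,176),'tin',.046),((208,219),'tape',.025),((399,249),'wt',.07)):
    p=back(m,[uv],z)[0,:2];print(n,p,R.T@(p-T)*1000)
E
```

```text
fix -0.25424918214739634 [0.56012019 0.16603903] [1.80320028 1.88405274 1.91465459 1.2540346 ]
plate -0.30380266714434095 [0.53804664 0.17033182] [0.35553371 0.30230086 0.1703354 ]
in fix [-22.44364885  -1.39713253] -0.04955348499694462
-0.3005347674681788 [0.53647329 0.16971113] [1.04859256 1.05273254 0.77963737 0.67661077] [-23.81031296  -2.39359337] -0.046285585320782474
knob fix [ 68.21252142 -55.90828876] ang 1.6990940206059983
start [0.45365642 0.1937061 ]
pinL [0.57319917 0.21636736]
pinR [0.54704121 0.11571071]
piv [0.61915919 0.15069639]
tin [0.67512734 0.28578149] [ 81.19246577 144.81948425]
tape [0.58537544 0.36132001] [-24.67348224 195.35533291]
wt [ 0.54500793 -0.01708998] [  31.43395378 -181.04287808]
```

Request:
step_arm([
  [1, 4, -4.8, 0, 0, 0, 0.08],
  [1, 7, -8.5, 0, 0, 0, 0.168],
  [1, 10, -12, 0, 0, 0, 0.168],
  [1, 12.5, -15.2, -1, 0, 0, 0.168],
  [1, 14, -17, -2, 0, 0, 0.168],
])

```text
time: 0.52
tool_pos: [0.3479, 0.3181, 0.2109]
tool_rot: [3.14, 0.002, 2.887]
contact_force: [0.9, 0.3, -0.9]
opening: 0.0917
grip_force: 0.0
```

Request:
step_arm([
  [1, 3, -3.6, 0, 0, 0, 0],
  [1, 6, -7, -0.5, 0, 0, 0],
  [1, 8.5, -10.3, -0.6, 0, 0, 0],
  [1, 9.6, -11.6, -0.6, 0, 0, 0],
  [1, 9.6, -11.6, -0.6, 0, 0, 0],
])

```text
time: 0.93
tool_pos: [0.4454, 0.1997, 0.2038]
tool_rot: [-3.14, 0.001, 2.882]
contact_force: [-0.8, -0.8, 0.0]
opening: 0.0919
grip_force: 0.0
```

Run:
```python
from h import *
s=observe();print(s['time'],s['tool_pos'],s['tool_rot'])
im,m=snap('wrist','w1.png'); print({k:(np.round(v,3).tolist() if k=='world_to_cam' else v) for k,v in m.items()})
```

```text
0.9333 [0.44543644 0.19966288 0.203804  ] [-3.14043002e+00  7.95087016e-04  2.88193865e+00]
{'vfov': 61.507067912747516, 'cx': 320.7642957390125, 'cy': 238.49254170253985, 'world_to_cam': [[0.256, 0.967, -0.001, -0.307], [-0.934, 0.247, -0.256, 0.394], [-0.247, 0.067, 0.967, -0.272], [0.0, 0.0, 0.0, 1.0]]}
```

View pics/w1.png

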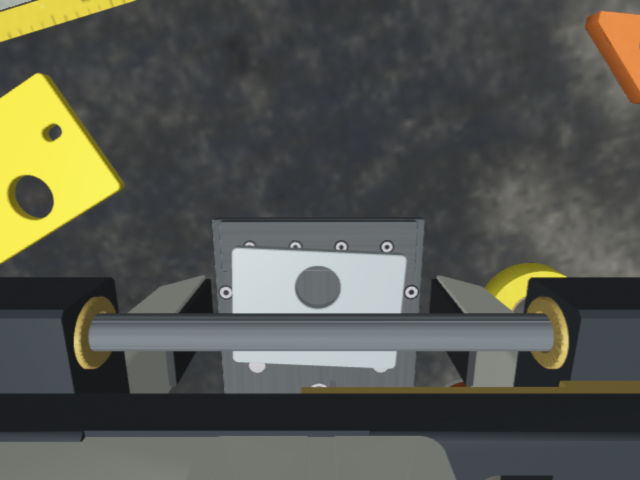

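Request:
step_arm([
  [1, 0.3, -0.3, 0, 0, 0, -0.124],
  [1, 0.6, -0.7, 0, 0, 0, -0.248],
  [1, 0.6, -0.7, 0, 0, 0, -0.372],
  [1, 0.6, -0.7, 0, 0, 0, -0.496],
  [1, 0.6, -0.7, 0, 0, 0, -0.62],
])

```text
time: 1.4
tool_pos: [0.4477, 0.1975, 0.2042]
tool_rot: [-3.141, -0.001, 2.262]
contact_force: [-0.2, 0.6, -0.2]
opening: 0.0916
grip_force: 0.0
```

Request:
step_arm([
  [1, 0, 0, 0, 0, 0, -0.124],
  [1, 0, 0, 0, 0, 0, -0.248],
  [1, 0, 0, 0, 0, 0, -0.372],
  [1, 0, 0, 0, 0, 0, -0.496],
  [1, 0, 0, 0, 0, 0, -0.62],
])

```text
time: 1.82
tool_pos: [0.4476, 0.1976, 0.2042]
tool_rot: [-3.141, -0.0, 1.642]
contact_force: [-0.4, 0.5, -0.4]
opening: 0.092
grip_force: 0.0
```

Request:
step_arm([
  [1, 0, 0, 0, 0, 0, -0.124],
  [1, 0, 0, 0, 0, 0, -0.248],
  [1, 0, 0, 0, 0, 0, -0.372],
  [1, 0, 0, 0, 0, 0, -0.496],
  [1, 0, 0, 0, 0, 0, -0.62],
])

```text
time: 2.23
tool_pos: [0.4476, 0.1976, 0.2042]
tool_rot: [-3.141, 0.0, 1.022]
contact_force: [-0.3, 0.4, 0.1]
opening: 0.0919
grip_force: 0.0
```

Request:
step_arm([
  [1, 0, 0, 0, 0, 0, -0.124],
  [1, 0, 0, 0, 0, 0, -0.248],
  [1, 0, 0, 0, 0, 0, -0.372],
  [1, 0, 0, 0, 0, 0, -0.496],
  [1, 0, 0, 0, 0, 0, -0.62],
])

```text
time: 2.65
tool_pos: [0.4476, 0.1976, 0.2042]
tool_rot: [-3.141, 0.001, 0.402]
contact_force: [-0.7, -0.7, -0.9]
opening: 0.0919
grip_force: 0.0
```

Request:
step_arm([
  [1, 0, 0, 0, 0, 0, -0.124],
  [1, 0, 0, 0, 0, 0, -0.248],
  [1, 0, 0, 0, 0, 0, -0.372],
  [1, 0, 0, 0, 0, 0, -0.496],
  [1, 0, 0, 0, 0, 0, -0.62],
])

```text
time: 3.07
tool_pos: [0.4476, 0.1976, 0.2042]
tool_rot: [3.142, 0.001, -0.218]
contact_force: [0.6, -0.2, 0.4]
opening: 0.0917
grip_force: 0.0
```

Request:
step_arm([
  [1, 0, 0, -2, 0, 0, -0.042],
  [1, 0, 0, -5, 0, 0, -0.042],
  [1, 0, 0, -8, 0, 0, -0.042],
  [1, 0, 0, -8, 0, 0, -0.042],
  [1, 0, 0, -8, 0, 0, -0.042],
])

```text
time: 3.48
tool_pos: [0.4472, 0.1971, 0.1237]
tool_rot: [3.14, 0.003, -0.254]
contact_force: [1.0, 0.6, -0.0]
opening: 0.0921
grip_force: 0.0
```

Run:
```python
from h import *
s=observe();print(s['time'],s['tool_pos'],s['tool_rot'],s['qpos'])
im,m=snap('wrist','w2.png'); print({k:(np.round(v,3).tolist() if k=='world_to_cam' else v) for k,v in m.items()})
```

```text
3.4833 [0.44721269 0.19706008 0.12370893] [ 3.13987513  0.00341002 -0.25390798] [2.57953932e-01 3.92266563e-01 1.76518654e+00 2.07007451e-04
 9.87953777e-01 2.08254104e+00]
{'vfov': 61.507067912747516, 'cx': 320.7642957390125, 'cy': 238.49254170253985, 'world_to_cam': [[-0.251, -0.968, 0.002, 0.303], [0.935, -0.243, -0.258, -0.364], [0.25, -0.063, 0.966, -0.391], [0.0, 0.0, 0.0, 1.0]]}
```

View pics/w2.png

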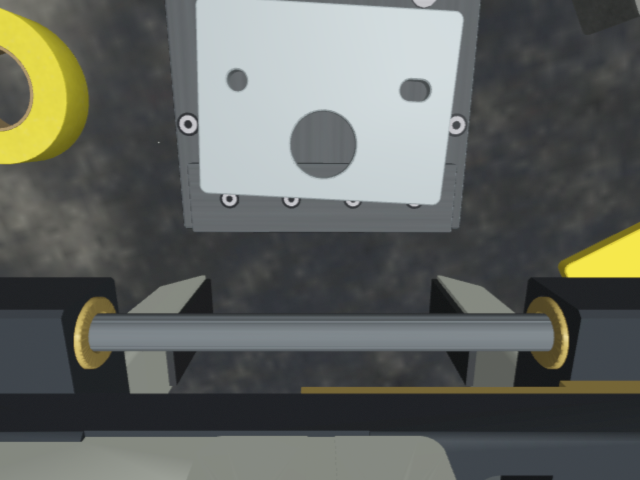

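```bash
cat > rel.py <<'E'
from h import *
def rel(m,edge,holes,hz,t=-0.254):
    F=back(m,edge,.022)[:,:2]; d=F[0]-F[1]; tt=np.arctan2(d[1],d[0])-np.pi/2
    print('edge yaw',tt,'len',np.linalg.norm(d))
    R=np.array([[np.cos(t),-np.sin(t)],[np.sin(t),np.cos(t)]]); T=F.mean(0)-R@[-.069,0]
    P=back(m,holes,hz)[:,:2]; tp,_,Tp,e=fit(np.array([(0,52),(0,-52),(-34,0)])[:len(P)]/1000.,P)
    print('T',T,'plate in fix mm',R.T@(Tp-T)*1000,'ang',tp-t,e); return R,T
E
python3 - <<'E'
from rel import *
m=camera_model('wrist')
R,T=rel(m,[(190,163),(456,163)],[(237,80),(415,90),(323,144)],.030)
s=observe(); print('tcp fix',R.T@(s['tool_pos'][:2]-T)*1000)
print('near ledge', (R.T@(back(m,[(192,231),(452,231)],.022)[:,:2]-T).T).T*1000)
g=cv2.cvtColor(cv2.imread('pics/w2.png'),cv2.COLOR_BGR2GRAY)
E
```

```text
edge yaw -0.2536217966217691 len 0.1706116918396866
T [0.56301723 0.16599104] plate in fix mm [-22.87719896  -1.7736807 ] ang -0.05265393008639996 [0.83821841 0.89400955 0.09910337]
tcp fix [-118.6240885     1.45546891]
near ledge [[-113.91307741   87.6556503 ]
 [-113.85507583  -86.47921219]]
```

Request:
step_arm([
  [1, 0, 0, -3.5, 0, 0, 0],
  [1, 0, 0, -7, 0, 0, 0],
  [1, 0, 0, -9.7, 0, 0, 0],
  [1, 0, 0, -9.7, 0, 0, 0],
  [1, 0.2, -0.05, -9.7, 0, 0, 0],
])

```text
time: 3.95
tool_pos: [0.4509, 0.1963, 0.0283]
tool_rot: [3.141, 0.0, -0.255]
contact_force: [-0.3, 0.5, 1.4]
opening: 0.0918
grip_force: 0.0
```

Request:
step_arm([
  [1, 0.4, -0.1, 0, 0, 0, 0],
  [1, 0.8, -0.2, 0, 0, 0, 0],
  [1, 1.2, -0.3, 0, 0, 0, 0],
  [1, 1.4, -0.36, 0, 0, 0, 0],
  [1, 1.6, -0.41, 0, 0, 0, 0],
])

```text
time: 4.37
tool_pos: [0.4669, 0.1918, 0.0282]
tool_rot: [-3.141, -0.0, -0.256]
contact_force: [-4.1, 2.1, 2.6]
opening: 0.0917
grip_force: 1.9
```

Request:
step_arm([
  [1, 0.3, -0.08, 0, 0, 0, 0],
  [1, 0.6, -0.16, 0, 0, 0, 0],
  [1, 0.9, -0.24, 0, 0, 0, 0],
  [1, 1.2, -0.31, 0, 0, 0, 0],
  [1, 1.4, -0.36, 0, 0, 0, 0],
])

```text
time: 4.78
tool_pos: [0.4811, 0.1881, 0.0273]
tool_rot: [3.141, 0.0, -0.255]
contact_force: [-3.8, 0.7, 3.0]
opening: 0.0921
grip_force: 1.9
```

Run:
```python
from rel import *
s=observe(); print('tcp fix',np.array([[.968,-.2513],[.2513,.968]])@(s['tool_pos'][:2]-[.563,.166])*1000, s['tool_pos'],s['contact_force'])
im,m=snap('wrist','w3.png')
```

```text
tcp fix [-84.82355721   0.7807719 ] [0.48110139 0.18806807 0.02729283] [-3.81742517  0.66043352  2.96627863]
```

View pics/w3.png

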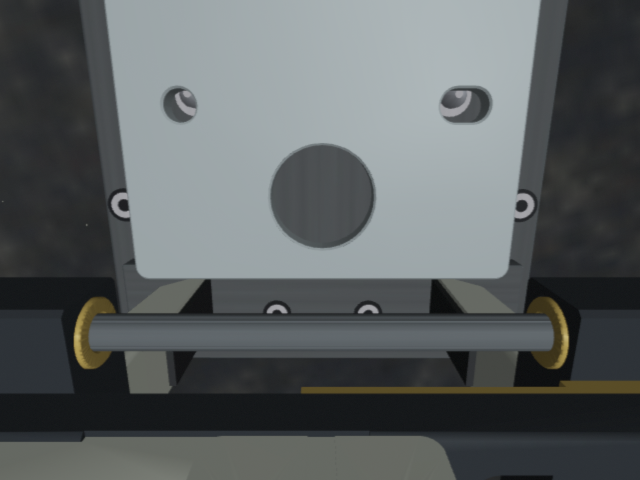

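Run:
```python
from rel import *
m=camera_model('wrist')
R=np.array([[.968,.2513],[-.2513,.968]]);T=np.array([.563,.166])
H=back(m,[(180,104),(465,104),(323,196)],.032)[:,:2]
P=proj(m,np.c_[np.array([(0,.052),(0,-.052)])@R.T+T,[.022]*2]);print('pins expected px',P)
print(((H-T)@R)*1000)
im=cv2.imread('pics/w3.png'); cv2.imwrite('pics/c3.png',np.hstack([cv2.resize(im[75:135,a:a+65],None,fx=6,fy=6) for a in(150,435)]))
```

```text
pins expected px [[188.00182612  91.01070186]
 [457.8178061   90.78443258]]
[[-5.41753329e+00  5.22016450e+01]
 [-5.49986193e+00 -5.18123601e+01]
 [-3.92364907e+01 -8.25823844e-03]]
```

View pics/c3.png

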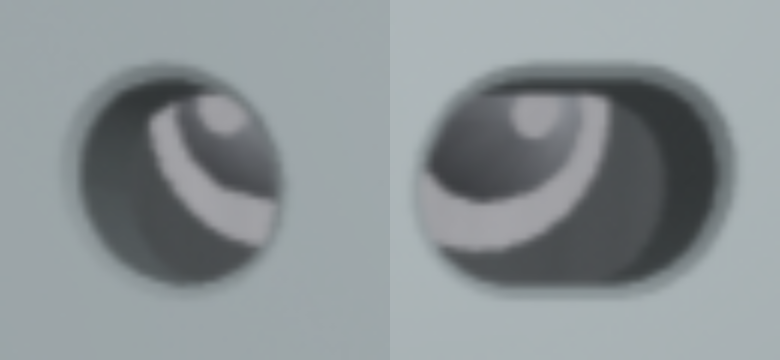

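Request:
step_arm([
  [1, 0.1, -0.026, 0, 0, 0, 0],
  [1, 0.2, -0.052, 0, 0, 0, 0],
  [1, 0.3, -0.078, 0, 0, 0, 0],
  [1, 0.4, -0.104, 0, 0, 0, 0],
  [1, 0.4, -0.104, 0, 0, 0, 0],
])

```text
time: 5.25
tool_pos: [0.4851, 0.1871, 0.0274]
tool_rot: [-3.142, -0.001, -0.255]
contact_force: [0.4, -0.6, -1.0]
opening: 0.0918
grip_force: 0.0
```

Run:
```python
from rel import *
s=observe(); print('tcp fix',np.array([[.968,-.2513],[.2513,.968]])@(s['tool_pos'][:2]-[.563,.166])*1000, s['tool_pos'],s['contact_force'])
im,m=snap('wrist','w4.png')
```

```text
tcp fix [-80.6578653   0.8350856] [0.48514672 0.18707398 0.0273783 ] [ 0.37166279 -0.56821445 -1.01067039]
```

View pics/w4.png

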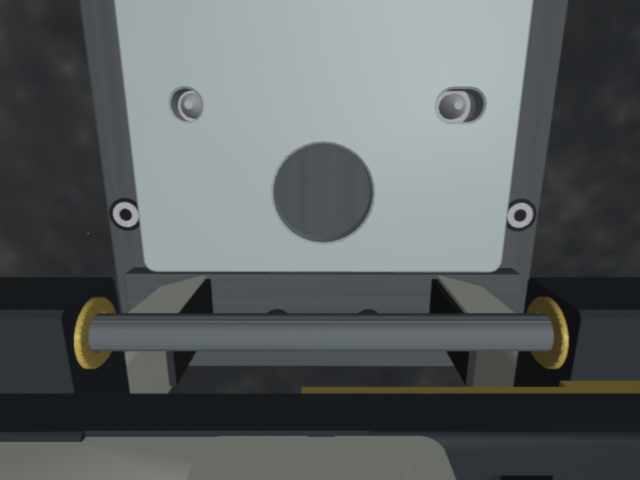

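Request:
step_arm([
  [1, 0, 0, 2.5, 0, 0, 0],
  [1, 3, -0.8, 3, 0, 0, 0],
  [1, 6, -1.58, 3, 0, 0, 0],
  [1, 7.8, -2.05, 3, 0, 0, 0],
  [1, 7.8, -2.05, 1, 0, 0, 0],
])

```text
time: 5.72
tool_pos: [0.5695, 0.166, 0.041]
tool_rot: [-3.137, -0.011, -0.257]
contact_force: [0.8, 0.1, 1.1]
opening: 0.0919
grip_force: 0.0
```

Request:
step_arm([
  [1, 0, 0, -0.4, 0, 0, 0],
  [1, 0, 0, -0.8, 0, 0, 0],
  [1, 0, 0, -1.0, 0, 0, 0],
  [1, 0, 0, -1.1, 0, 0, 0],
  [1, 0, 0, -1.1, 0, 0, 0],
])

```text
time: 6.13
tool_pos: [0.5625, 0.1669, 0.0267]
tool_rot: [3.142, -0.0, -0.255]
contact_force: [-0.4, 0.1, -0.2]
opening: 0.092
grip_force: 0.0
```

Request:
step_arm([
  [1, 0, 0, -0.05, 0, 0, 0],
  [1, 0, 0, -0.1, 0, 0, 0],
  [1, 0, 0, -0.15, 0, 0, 0],
  [1, 0, 0, -0.2, 0, 0, 0],
  [1, 0, 0, -0.2, 0, 0, 0],
])

```text
time: 6.55
tool_pos: [0.5629, 0.1668, 0.0252]
tool_rot: [-3.141, -0.001, -0.255]
contact_force: [-1.6, 0.2, 5.3]
opening: 0.0919
grip_force: 2.7
```

Request:
step_arm([
  [1, 0, 0, -0.05, 0, 0, 0],
  [1, 0, 0, -0.1, 0, 0, 0],
  [1, 0, 0, -0.1, 0, 0, 0],
])

```text
time: 6.8
tool_pos: [0.563, 0.1668, 0.0251]
tool_rot: [-3.141, -0.001, -0.255]
contact_force: [-4.2, -0.2, 12.0]
opening: 0.0923
grip_force: 6.1
```

Request:
step_arm([
  [0, 0, 0, 4, 0, 0, 0],
  [0, 0, 0, 8, 0, 0, 0],
  [0, 2.7, -2.3, 8, 0, 0, 0],
  [0, 5.4, -4.6, 8, 0, 0, 0],
  [0, 8.1, -6.9, 8, 0, 0, 0],
])

```text
time: 7.22
tool_pos: [0.645, 0.0973, 0.105]
tool_rot: [-3.141, -0.002, -0.254]
contact_force: [1.8, 0.1, -1.1]
opening: 0.0633
grip_force: 0.0
```

Request:
step_arm([
  [0, 0, 0, 0, 0, 0, 0],
  [0, 0, 0, 0, 0, 0, 0],
  [0, 0, 0, 0, 0, 0, 0],
  [0, 0, 0, 0, 0, 0, 0],
])

```text
time: 7.55
tool_pos: [0.6427, 0.0986, 0.1032]
tool_rot: [3.141, 0.001, -0.254]
contact_force: [0.4, -0.2, -0.2]
opening: 0.0363
grip_force: 0.0
```

Run:
```python
from rel import *
s=observe(); print('tcp fix',np.array([[.968,-.2513],[.2513,.968]])@(s['tool_pos'][:2]-[.563,.166])*1000, s['tool_pos'],s['opening'],s['contact_force'])
im,m=snap('top','t5.png'); cv2.imwrite('pics/c5.png',cv2.resize(cv2.imread('pics/t5.png')[150:330,220:460],None,fx=3,fy=3))
```

```text
tcp fix [ 94.13777378 -45.24970711] [0.6427401  0.09855331 0.10315221] 0.03633950254189363 [ 0.38895855 -0.20389669 -0.15411278]
```

View pics/c5.png

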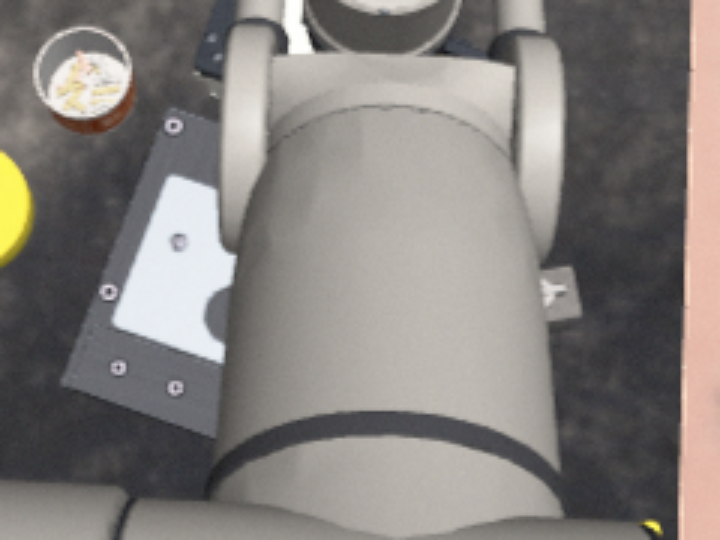

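Request:
step_arm([
  [0, 0.2, 0, 0, 0, 0, 0],
  [0, 0.2, 0, 0, 0, 0, 0],
  [0, 0.2, 0, -2, 0, 0, 0],
  [0, 0.2, 0, -4.5, 0, 0, 0],
  [0, 0.2, 0, -5.6, 0, 0, 0],
])

```text
time: 8.02
tool_pos: [0.6441, 0.098, 0.0448]
tool_rot: [3.141, 0.003, -0.255]
contact_force: [-1.0, 0.2, -0.7]
opening: 0.0015
grip_force: 0.0
```

Request:
step_arm([
  [0, 0, 0, 0, 0, 0, 0],
  [0, -0.5, 0.13, 0, 0, 0, 0],
  [0, -1, 0.26, 0, 0, 0, 0],
  [0, -1.5, 0.39, 0, 0, 0, 0],
  [0, -2, 0.52, 0, 0, 0, 0],
])

```text
time: 8.43
tool_pos: [0.6261, 0.1028, 0.0488]
tool_rot: [-3.141, -0.003, -0.255]
contact_force: [1.1, -0.7, 0.4]
opening: 0.0005
grip_force: 0.7
```

Request:
step_arm([
  [0, -0.5, 0.13, 0, 0, 0, 0],
  [0, -1, 0.26, 0, 0, 0, 0],
  [0, -1.5, 0.39, 0, 0, 0, 0],
  [0, -2, 0.52, 0, 0, 0, 0],
  [0, -2.4, 0.62, 0, 0, 0, 0],
])

```text
time: 8.85
tool_pos: [0.6013, 0.1095, 0.0475]
tool_rot: [-3.141, -0.0, -0.255]
contact_force: [2.1, 0.6, -1.0]
opening: 0.0005
grip_force: 0.9
```

Request:
step_arm([
  [0, -0.5, 0.13, 0, 0, 0, 0],
  [0, -1, 0.26, 0, 0, 0, 0],
  [0, -1.5, 0.39, 0, 0, 0, 0],
  [0, -1.9, 0.49, 0, 0, 0, 0],
  [0, -1.9, 0.49, 0, 0, 0, 0],
])

```text
time: 9.27
tool_pos: [0.5833, 0.1146, 0.0479]
tool_rot: [-3.14, -0.003, -0.255]
contact_force: [3.7, 0.7, 0.2]
opening: 0.0007
grip_force: 1.5
```

Run:
```python
from rel import *
s=observe(); print('tcp fix',np.array([[.968,-.2513],[.2513,.968]])@(s['tool_pos'][:2]-[.563,.166])*1000, s['tool_pos'],s['opening'],s['contact_force'])
a=snap('wrist','w6.png')[0];b=snap('scene','s6.png')[0]
cv2.imwrite('pics/c6.png',np.hstack([cv2.resize(a,(400,300)),cv2.resize(b[190:340,200:400],(400,300))])[:,:,::-1])
```

```text
tcp fix [ 32.52429104 -44.64626856] [0.58326035 0.11461808 0.04786218] 0.0007475071745737392 [3.74789605 0.68979402 0.15115293]
```

View pics/c6.png

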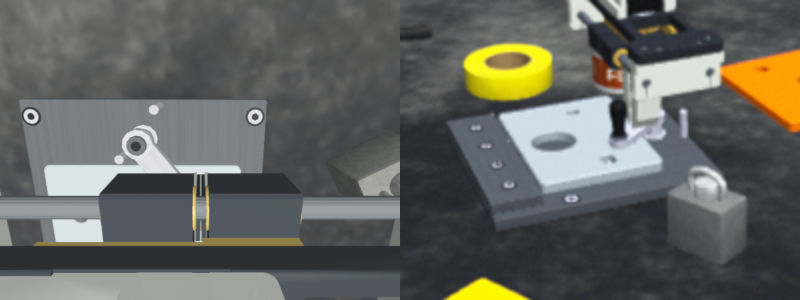

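Request:
step_arm([
  [0, 0.77, -0.2, 0, 0, 0, 0],
  [0, 0.09, -2.81, 0, 0, 0, 0],
  [0, 0.09, -2.81, 0, 0, 0, 0],
  [0, -2.71, -2.08, 0, 0, 0, 0],
  [0, -2.71, -2.08, 0, 0, 0, 0],
])

```text
time: 9.78
tool_pos: [0.5503, 0.0934, 0.0459]
tool_rot: [3.139, 0.009, -0.256]
contact_force: [-1.1, 0.2, -0.2]
opening: 0.0005
grip_force: 0.0
```

Request:
step_arm([
  [0, 0.12, 0.48, 0, 0, 0, 0],
  [0, 0.25, 0.97, 0, 0, 0, 0],
  [0, 0.37, 1.45, 0, 0, 0, 0],
  [0, 0.5, 1.94, 0, 0, 0, 0],
  [0, 0.62, 2.42, 0, 0, 0, 0],
])

```text
time: 10.2
tool_pos: [0.5619, 0.1178, 0.047]
tool_rot: [3.141, 0.001, -0.255]
contact_force: [-2.5, -1.9, 0.5]
opening: 0.0004
grip_force: 1.1
```

Request:
step_arm([
  [0, 0.12, 0.48, 0, 0, 0, 0],
  [0, 0.25, 0.97, 0, 0, 0, 0],
  [0, 0.37, 1.45, 0, 0, 0, 0],
  [0, 0.42, 1.65, 0, 0, 0, 0],
  [0, 0.42, 1.65, 0, 0, 0, 0],
])

```text
time: 10.62
tool_pos: [0.5665, 0.1346, 0.0475]
tool_rot: [-3.141, -0.001, -0.255]
contact_force: [-0.2, 0.5, 0.2]
opening: 0.0
grip_force: 0.0
```

Run:
```python
from rel import *
s=observe(); print('tcp fix',np.array([[.968,-.2513],[.2513,.968]])@(s['tool_pos'][:2]-[.563,.166])*1000, s['tool_pos'],s['opening'],s['contact_force'])
```

```text
tcp fix [ 11.26999676 -29.48630299] [0.56649883 0.13463062 0.04745333] 2.4577140197580344e-05 [-0.21383063  0.48622759  0.17520235]
```

Request:
step_arm([
  [0, 0.03, 0.1, 0, 0, 0, 0],
  [0, 0.05, 0.2, 0, 0, 0, 0],
  [0, 0.08, 0.3, 0, 0, 0, 0],
  [0, 0.08, 0.3, 0, 0, 0, 0],
])

```text
time: 10.95
tool_pos: [0.5669, 0.1368, 0.0474]
tool_rot: [3.142, -0.0, -0.255]
contact_force: [-0.7, -1.3, 1.4]
opening: 0.0005
grip_force: 0.3
```

Request:
step_arm([
  [0, 0.03, 0.1, 0, 0, 0, 0],
  [0, 0.05, 0.2, 0, 0, 0, 0],
  [0, 0.05, 0.2, 0, 0, 0, 0],
])

```text
time: 11.2
tool_pos: [0.5673, 0.1389, 0.0474]
tool_rot: [3.142, 0.0, -0.255]
contact_force: [-1.5, -1.0, 0.5]
opening: 0.0003
grip_force: 0.5
```

Request:
step_arm([
  [0, 0.03, 0.1, 0, 0, 0, 0],
  [0, 0.05, 0.2, 0, 0, 0, 0],
  [0, 0.05, 0.2, 0, 0, 0, 0],
])

```text
time: 11.45
tool_pos: [0.5674, 0.1395, 0.0473]
tool_rot: [3.139, 0.001, -0.255]
contact_force: [-2.0, -7.8, 2.2]
opening: 0.0002
grip_force: 4.0
```

Request:
step_arm([
  [0, 0.03, 0.1, 0, 0, 0, 0],
  [0, 0.05, 0.2, 0, 0, 0, 0],
  [0, 0.05, 0.2, 0, 0, 0, 0],
])

```text
time: 11.7
tool_pos: [0.5674, 0.1398, 0.0473]
tool_rot: [3.136, 0.001, -0.254]
contact_force: [-4.1, -14.6, 3.0]
opening: 0.0003
grip_force: 7.7
```

Request:
step_arm([
  [0, -0.3, -1.2, 0, 0, 0, 0],
  [0, -0.6, -2.4, 0, 0, 0, 0],
  [0, -0.6, -2.4, 4, 0, 0, 0],
  [0, -0.6, -2.4, 8, 0, 0, 0],
  [0, -4, -1.5, 12, 0, 0, 0],
])

```text
time: 12.12
tool_pos: [0.5396, 0.1243, 0.1612]
tool_rot: [-3.14, -0.006, -0.258]
contact_force: [0.5, -0.5, 2.2]
opening: 0.0003
grip_force: 0.0
```

Request:
step_arm([
  [0, -4, 1, 1, 0, 0, 0],
  [0, -7, 4, 3, 0, 0, 0],
  [0, -10, 7, 3, 0, 0, 0],
  [0, -12, 10, 3, 0, 0, 0],
  [0, -14, 13, 3, 0, 0, 0],
])

```text
time: 12.53
tool_pos: [0.3942, 0.2568, 0.1896]
tool_rot: [-3.14, -0.001, -0.256]
contact_force: [0.3, 1.0, -0.2]
opening: 0.0004
grip_force: 0.0
```

Request:
step_arm([
  [0, -2, 4, 0, 0, 0, 0],
  [0, -4, 8, 0, 0, 0, 0],
  [0, -6, 11, 0, 0, 0, 0],
  [0, -8, 14, 0, 0, 0, 0],
  [0, -8, 14, 0, 0, 0, 0],
])

```text
time: 12.95
tool_pos: [0.3122, 0.4002, 0.1888]
tool_rot: [-3.139, 0.002, -0.25]
contact_force: [-0.4, -0.8, 0.2]
opening: 0.0007
grip_force: 0.0
```

Run:
```python
from rel import *
s=observe(); print(s['time'],s['tool_pos'],s['contact_force'])
im,m=snap('top','t9.png'); g=im.max(2).astype(int)
R=np.array([[.968,.2513],[-.2513,.968]]);T=np.array([.563,.166])
def fx(uv,z): return (back(m,uv,z)[:,:2]-T)@R*1000
W=lambda p,z: proj(m,np.r_[R@(np.array(p)/1000)+T,z])[0]
print('knob expected px shut',W((4,0),.07))
# plate+strap bright blob, dark knob pixels near expected
u,v=W((4,0),.065).astype(int)
w=g[v-10:v+11,u-14:u+15]; print(w[::2,::2])
mask=(w<60).astype(np.uint8); n,l,st,c=cv2.connectedComponentsWithStats(mask)
for i in range(1,n):
    if st[i,4]>8: print(st[i,4],c[i]+[u-14,v-10],fx([c[i]+[u-14,v-10]],.06))
# plate corners
b=((im.min(2)>185)*255).astype(np.uint8); b[:200]=0
cs=[c for c in cv2.findContours(b,0,2)[0] if 1000<cv2.contourArea(c)<9000]
for c in cs:
    r=cv2.minAreaRect(c); print(cv2.contourArea(c),fx(cv2.boxPoints(r),.025).round(1))
```

```text
12.95 [0.31223675 0.40021257 0.18875867] [-0.38071635 -0.77408999  0.15031297]
knob expected px shut [303.80279712 230.2720753 ]
[[243 244 244 244 244 244 245 245 241 237 239 238 237 186 117]
 [245 244 245 246 244 245 244 245 234 237 239 236 243 239 243]
 [245 244 245 244 245 245 245 239 241 239 239 239 210 245 245]
 [244 243 244 244 244 245 245 226 239 240 236 239 229 245 245]
 [244 244 245 245 244 244 241 182 209 240 237 233 238 245 245]
 [245 244 244 244 245 244  68  57  56 194 238 241 245 245 245]
 [244 245 244 245 246 220  45  58  67 105 240 229 246 245 244]
 [244 244 245 245 245 222  38  43  45  59 221 245 246 245 246]
 [244 245 245 245 245 234  72  24  24  89 207 246 245 246 246]
 [245 246 246 245 245 245 131  69  69 135 239 246 245 245 246]
 [245 245 245 245 244 245 231 140 182 222 245 245 245 246 245]]
39 [303.56410256 233.48717949] [[ 0.00975068 -0.522862  ]]
4671.0 [[-476.8  420.5]
 [-415.4  280.6]
 [-538.   209.9]
 [-597.1  345.3]]
2529.5 [[-434.6  514.5]
 [-323.5  448.4]
 [-371.7  359.4]
 [-480.   425.9]]
4086.0 [[-69.3  74.2]
 [ 72.2  78.4]
 [ 69.9 -75.3]
 [-69.9 -74.9]]
```

```bash
python3 -c "
from cell import *
print(hand_in())"
```

```text
the job is handed in; nothing more can be done
None
```

The plate is seated flat over both pins and the latch is shut against its stop. The job was handed in at about 13 s of the 72 s limit with the arm clear of everything. No verdict came back.

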